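# Find the steak knife with the loose handle and set it aside

### The job

One of the three steak knives in the wooden stand has a handle that has worked loose and rocks on its blade. Without prying hard, rock the handles back and forth in the stand, as far as they give, to feel which one it is; then draw that knife out and stand it blade down in the empty water glass, gently. The two sound knives stay fully home in the stand, and nothing else is disturbed.

Things in the scene. Friction and masses are not known exactly. Their poses are not given: they have to be found in the camera images.
- stand: Weighted light-wood knife stand, does not move, 70 (x) x 220 (y) x 100 (z) mm; origin at the centre of its underside. Three steak knives that look alike stand handle up in its slots, in a row along its y axis at y = -70, 0, +70 mm; any knife may be in any slot. Each slot is 21.5 mm long in x, 4.5 mm in y, 94 mm deep.
- knife_a_grip (a point): Centre of the handle of steak knife a. The dark wooden handle is 24 mm (x) x 15 mm (y) x 102 mm (z, upward; it ends 51 mm above this point). Seated, this point is 162 mm above the table and its axes lie along the stand's. A sound handle is solid with its blade and gives only the slot's play: some 2 mm either way along x at this point, then it is hard.
- knife_b_grip (a point): The same point of knife b. The loose handle (of whichever knife has it) turns freely, at under 0.5 N, about a rivet along y, 42 mm below this point, by 0.13 rad either way: some 5 mm more each way along x at this point than a sound one. There it meets a stop. It starts balanced straight, so it cannot be seen, but once rocked and let go it leans to one stop by its own weight.
- knife_c_grip (a point): The same point of knife c. Each knife weighs about 90 g and is 201 mm long. A sideways push of 3 to 5 N at a handle is enough to feel its play; 15 N is prying hard (the slot's edges take about four times the push).
- knife_a_tip (a point): Tip of the blade of knife a, 150 mm below its handle's centre when the knife is straight; axes fixed to the blade, z toward the handle, x across its width. The steel blade is 88 mm long, 20 mm wide in x, 3 mm thick, under a 27 x 15 x 10 mm bolster whose underside rests on the stand's top, 62 mm below the handle's centre.
- knife_b_tip (a point): The same point of knife b.
- knife_c_tip (a point): The same point of knife c.
- tumbler_center (a point): Centre, 44 mm above the table, of the empty stemless water glass, upright and loose; 73 mm across, 88 mm high, opening about 56 mm across inside, inner floor 8 mm above the table, 190 g.
- wine_glass: Stemmed wine glass, bystander, 82 mm across, 208 mm high; origin under its foot.
- pepper_mill: Wooden pepper mill, bystander, 57 mm across, 191 mm high; origin under its base.
- cork: Wine cork lying on the cloth, bystander, 45 x 24 x 24 mm; origin at its underside.
Mind the look-alikes: they are no part of the job. What is shaped like the part that bears knife_c_grip but purple is not meant.

How it is judged (in metres and radians):
On the way, in this order (a step that is already met when the one before it is completed fails the run):
1. a handle has been rocked on its blade as far as it gives (0.10 rad of its 0.13 rad or more) while its knife is home in the stand (((angle between the z axis of knife_a_grip and the z axis of knife_a_tip, either way round above 0.1 rad and z of knife_a_tip in the frame of stand below 0.025 m) or (angle between the z axis of knife_b_grip and the z axis of knife_b_tip, either way round above 0.1 rad and z of knife_b_tip in the frame of stand below 0.025 m) or (angle between the z axis of knife_c_grip and the z axis of knife_c_tip, either way round above 0.1 rad and z of knife_c_tip in the frame of stand below 0.025 m))), for 0.05 s.
2. a knife has been drawn clear of the stand (height (world z) of any of knife_a_tip, knife_b_tip, knife_c_tip above 0.102 m), for 0.1 s.
At the end, for the whole second after the job is handed in: The loose-handled knife (handle crooked on its blade by over 0.05 rad, as it is when let go) stands blade down in the upright glass: tip within 35 mm of the glass's axis, under 30 mm above the table, leaning under 0.8 rad. The other two are home in the stand within 6 mm (((horizontal distance between knife_a_tip and tumbler_center below 0.035 m and height (world z) of knife_a_tip below 0.03 m and angle between knife_a_tip's own z axis and vertical below 0.8 rad and angle between the z axis of knife_a_grip and the z axis of knife_a_tip, either way round above 0.05 rad and z of each of knife_b_tip, knife_c_tip in the frame of stand below 0.018 m and horizontal distance between each of knife_b_tip, knife_c_tip and stand below 0.085 m) or (horizontal distance between knife_b_tip and tumbler_center below 0.035 m and height (world z) of knife_b_tip below 0.03 m and angle between knife_b_tip's own z axis and vertical below 0.8 rad and angle between the z axis of knife_b_grip and the z axis of knife_b_tip, either way round above 0.05 rad and z of each of knife_a_tip, knife_c_tip in the frame of stand below 0.018 m and horizontal distance between each of knife_a_tip, knife_c_tip and stand below 0.085 m) or (horizontal distance between knife_c_tip and tumbler_center below 0.035 m and height (world z) of knife_c_tip below 0.03 m and angle between knife_c_tip's own z axis and vertical below 0.8 rad and angle between the z axis of knife_c_grip and the z axis of knife_c_tip, either way round above 0.05 rad and z of each of knife_a_tip, knife_b_tip in the frame of stand below 0.018 m and horizontal distance between each of knife_a_tip, knife_b_tip and stand below 0.085 m)) and angle between tumbler_center's own z axis and vertical below 0.1 rad); the robot touches nothing.
It fails at once if a knife is pried against the stand with more than 60 N (contact force between any of knife_a, knife_b, knife_c and stand above 60 N).
It fails at once if the water glass is struck or pressed with more than 20 N by a knife or the robot (contact force between any of the arm, the fingers, knife_a, knife_b, knife_c and tumbler above 20 N).
It fails at once if the water glass is tipped by more than 0.35 rad or pushed more than 60 mm (angle between tumbler_center's own z axis and vertical above 0.35 rad or distance of tumbler_center from where it was at the start of the episode above 0.06 m).
It fails at once if the wine glass, pepper mill or cork is moved more than 30 mm (distance of any of wine_glass, pepper_mill, cork from where it was at the start of the episode above 0.03 m).
It also fails if it takes over 67 s, if anything falls off the work surface, if the arm or the gripper's body presses on something with over 40 N, if the wrist force passes 120 N, or if a joint passes its speed limit or range.

### The arm

A 7-joint arm with a two-finger parallel gripper is mounted at the origin on the work surface; the furniture and walls round the work are solid. World frame = base frame: x ahead of the robot, y to its left, z up, the work surface at z = 0. Lengths are in m, angles in degrees, forces in N, time in s.
With the tool pointing down it reaches from about 0.425 to 0.875 m from the base axis. Payload 4.7 kg.
Tool frame: the origin (TCP) lies at the very end of the fingers, on their centre line; the grasp point (between the pads) lies 19 mm behind it (env.grip_point_offset is the distance from the TCP to the grasp point, in m); z points along the fingers, y is the line along which they close (so a half turn about z gives the same grasp; the last joint's range is limited). The gripper opens to 87 mm and grips with 3 to 60 N. Pads are 19 mm wide; open, the fingers measure 117 mm over their backs; the gripper's body (75 mm by 190 mm) begins 51 mm behind the grasp point.
Start: joints at [-64.452, 18.392, -4.016, 83.108, 1.295, 78.541, -3.26], TCP at [0.272, 0.59, 0.223] pointing down, gripper open.
Joint ranges: [-163.93, 163.93], [-17.29, 119.83], [-79.2, 71.16], [3.27, 140.29], [-89.18, 269.18], [5.43, 117.66], [-154.24, 154.24]. Speed limits (degrees/s): [147.25, 147.25, 180, 180, 180, 180, 180].

### API

Orientations are given as [roll, pitch, yaw] about the fixed x, y, z axes, in that order (R = Rz(yaw) Ry(pitch) Rx(roll)).
In Python, from cell import env gives the robot as it stands.
- The arm moves only by the tool jog_arm, never from a script. Its argument "motion" is a list of rows, each an object of numbers: "x", "y", "z": the shift along the tool's x, y, z in cm; "ax", "ay", "az": the turn, a rotation vector about the tool's x, y, z in degrees. In form: [{"x": .., "y": .., "z": .., "ax": .., "ay": .., "az": ..}, ...]. A call has exactly 5 rows; each row shifts and turns the commanded pose from where the row before left it, along the tool's axes as they then stand; what a row does not reach is not made up. A row lasts 1/10 s, in which the tool goes at most 50 mm and 8.59 degrees, less where a joint would pass 70% of its speed; a pose out of reach is approached as far as the arm can. A call is refused whole if a number of a shift passes 5 or a number of a turn 8.59, either way. A call with a gripper value outside its range is refused whole. "claw" is the gripper command: -1 is shut, 1 is fully open, values between are in proportion, set as the call begins (left out, the last holds). The fingers move at their own pace and stop on an object; "squeeze" is the grip in N (left out, the last holds). Time passes only in rows, so rows that do not move let the fingers close, or fill a call up. It gives the time, the measured TCP pose, the force, the opening and the grip force at its end, in the units of the state.
- env.get_obs(): the state, without advancing time (a new reading comes with each control period).
- env.read_camera(name): name is "side" or "top" or "wrist"; returns the picture (400x640x3 uint8, red, green, blue); there is no depth.
- env.camera_params(name): a dict with "fx", "fy", "cx", "cy" (pixels), "k1" (the pictures are not rectified: a ray, as slopes to the right and down, at radius r is drawn at 1 + k1 r^2 times it, then the intrinsics apply), "extrinsics" (4x4, takes a point from world to camera coordinates). Camera axes: x right, y up, looking along -z (the intrinsics and any distortion apply to the point x, -y, -z); pixel columns grow to the right and rows downward; lengths in m; the calibration is good to about 2 mm. A picture is of the moment at which its call begins: read the wrist's pose just before it. camera_params takes no time and is no camera call; for the wrist camera it gives the pose at the moment of the call.
- env.sign_off(): hands the job in; it is judged then, once.
The state is a dict: "time_s": time; "qpos": joint angles; "joint_velocities": joint speeds; "effort": joint torques, N m; "tool_pos": TCP position; "tool_rot": TCP orientation; "force": force on the tool from outside, world axes, zero at the start; "wrist_torque": the same for the moment, N m; "grip_width": finger opening in m; "grasp_force": force on a finger pad.
Only numpy, scipy, OpenCV 4.12 (cv2) and the standard library are available. Lean on these libraries where they do the work, as an engineer would, in place of code of your own. Each camera call takes 0.05 s, during which the arm holds its last target. There are 200 camera calls.

## Working session

There is one attempt and no reset: what is moved stays moved. The work goes in short steps, Python scripts to look and compute and a tool call to move; the robot and the scene stay as the last step left them, time stands still between calls to the robot, and variables do not carry over. Pictures are saved under pics/ and viewed, at most 10 in all, crops included, and the job is handed in when it is done.

Besides the shell and the picture viewer there is one more tool, called as name([rows], argument=value, ...), one row to a line, values as JSON. jog_arm: Moves the arm, as the interface text tells. Its arguments: {"type":"object","properties":{"motion":{"type":"array"},"claw":{"type":"number"},"squeeze":{"type":"number"}},"required":["motion"]}

```bash
mkdir -p pics; ls; python3 - <<'E'
from cell import env
import cv2,numpy as np
o=env.get_obs();print({k:np.round(v,3).tolist() for k,v in o.items()})
for n in("side","top"):
    cv2.imwrite(f"pics/{n}0.png",env.read_camera(n)[:,:,::-1])
    p=env.camera_params(n);print({k:np.round(v,3).tolist() for k,v in p.items()})
E
```

```text
pics
{'time_s': 0.0, 'qpos': [-64.452, 18.438, -4.017, 83.178, 1.297, 78.542, -3.262], 'joint_velocities': [-0.038, -0.073, 0.028, 0.116, 0.069, 0.033, 0.0], 'effort': [0.001, -49.131, -0.403, -31.252, -0.064, 0.044, 0.0], 'tool_pos': [0.272, 0.59, 0.221], 'tool_rot': [-179.888, 0.007, 155.262], 'force': [0.334, -0.591, 0.058], 'wrist_torque': [-0.052, 0.028, 0.012], 'grasp_force': 0.0, 'grip_width': 0.087}
{'fx': 516.607, 'fy': 516.607, 'cx': 314.743, 'cy': 204.048, 'k1': -0.14, 'extrinsics': [[-0.823, -0.568, 0.008, 0.364], [0.26, -0.365, 0.894, -0.209], [-0.505, 0.737, 0.448, -1.386], [0.0, 0.0, 0.0, 1.0]]}
{'fx': 369.637, 'fy': 369.637, 'cx': 321.03, 'cy': 194.031, 'k1': -0.054, 'extrinsics': [[0.02, -1.0, 0.005, 0.0], [0.993, 0.021, 0.116, -0.451], [-0.116, 0.003, 0.993, -1.287], [0.0, 0.0, 0.0, 1.0]]}
```

View pics/side0.png

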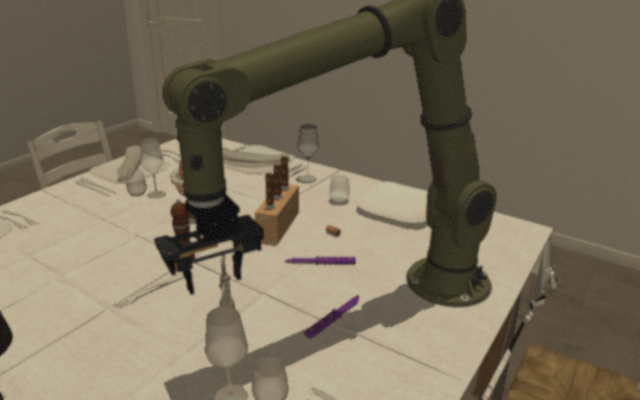

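View pics/top0.png

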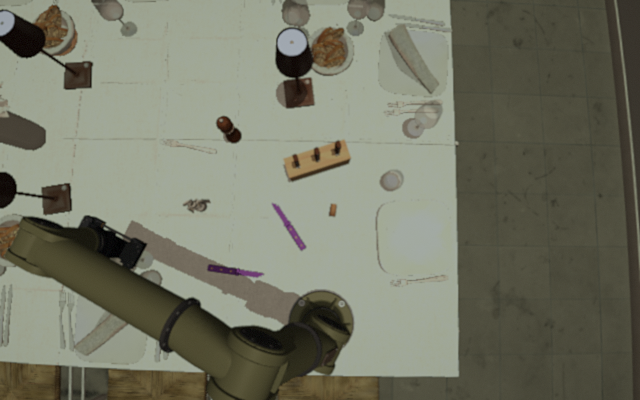

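Top view: the stand is at about (317,160) with its three handles, the glass at (391,180), the cork at (333,210), the mill at (230,130), and the wine glass at about (413,127). Purple knives are decoys.

```bash
cat >h.py <<'E'
import numpy as np,cv2
from scipy.spatial.transform import Rotation as R
def ray(p,u,v):
    d=np.array([(u-p['cx'])/p['fx'],(v-p['cy'])/p['fy']]);x=d.copy()
    for _ in range(20): x=d/(1+p['k1']*(x@x))
    E=np.array(p['extrinsics']);return -E[:3,:3].T@E[:3,3],E[:3,:3].T@np.array([x[0],-x[1],-1])
def onz(p,u,v,z):
    c,d=ray(p,u,v);return (c+d*(z-c[2])/d[2])
def proj(p,X):
    E=np.array(p['extrinsics']);c=E[:3,:3]@np.array(X)+E[:3,3];x=np.array([c[0],-c[1]])/-c[2]
    x=x*(1+p['k1']*(x@x));return x*p['fx']+[p['cx'],p['cy']]
E
python3 - <<'E'
from cell import env
from h import *
im=cv2.imread('pics/top0.png');p=env.camera_params('top')
hsv=cv2.cvtColor(im,cv2.COLOR_BGR2HSV)
m=((hsv[:,:,0]>8)&(hsv[:,:,0]<22)&(hsv[:,:,1]>100)&(hsv[:,:,2]>110)).astype(np.uint8)
m[:, :270]=0;m[:,365:]=0;m[:125]=0;m[195:]=0
c=max(cv2.findContours(m,0,2)[0],key=cv2.contourArea)
print(cv2.boundingRect(c),[q.tolist() for q in cv2.boxPoints(cv2.minAreaRect(c))])
print([onz(p,*q,.1).round(3).tolist() for q in cv2.boxPoints(cv2.minAreaRect(c))])
for n,b in(('stand',(270,130,90,65)),('glass',(365,155,60,45))):
    x,y,w,h=b;cv2.imwrite(f'pics/{n}c.png',cv2.resize(im[y:y+h,x:x+w],None,fx=6,fy=6,interpolation=2))
a=cv2.resize(im[110:220,270:430],None,fx=5,fy=5,interpolation=2);cv2.imwrite('pics/c.png',a)
s=cv2.imread('pics/side0.png')
cv2.imwrite('pics/cs.png',cv2.resize(s[115:250,240:400],None,fx=4,fy=4,interpolation=2))
E
```

```text
(285, 140, 65, 38) [[283.4396057128906, 159.1359405517578], [343.6396179199219, 139.5359344482422], [349.7256774902344, 158.2288360595703], [289.5256652832031, 177.82884216308594]]
[[0.559, 0.14, 0.1], [0.632, -0.064, 0.1], [0.567, -0.085, 0.1], [0.495, 0.117, 0.1]]
```

View pics/c.png

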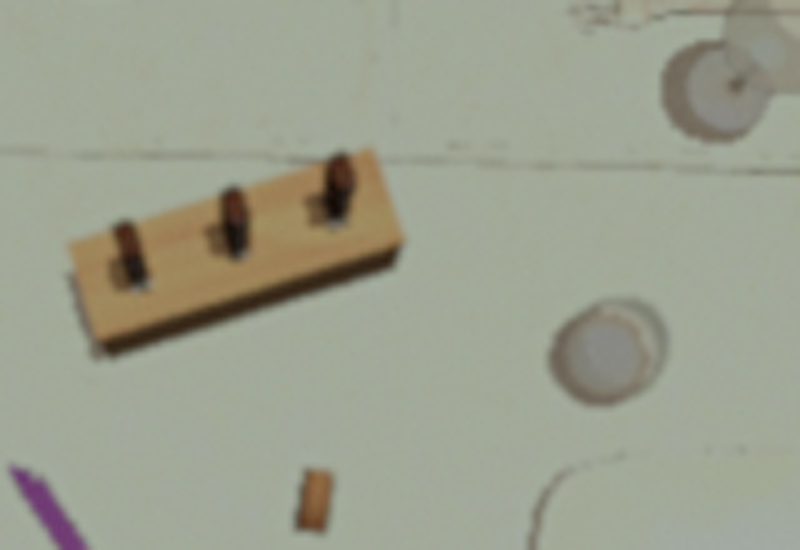

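View pics/cs.png

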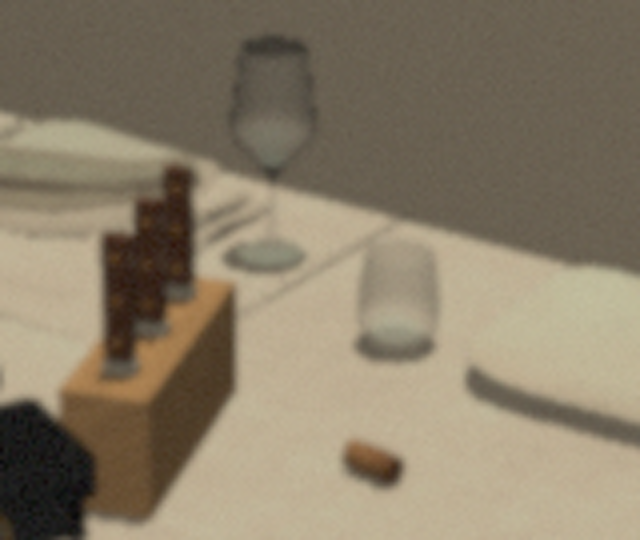

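```bash
python3 - <<'E'
from cell import env
from h import *
p=env.camera_params('top');s=env.camera_params('side')
for q in((295.4,155.6),(316.8,148.4),(338.2,141.6)): print('h',onz(p,*q,.213).round(4))
c=np.array([.5633,.0270]);a=np.radians(19.65);y=np.array([-np.sin(a),np.cos(a)])
for k in(70,0,-70):print(k,(c+y*k/1000).round(4),proj(p,[*(c+y*k/1000),.213]).round(1),(proj(s,[*(c+y*k/1000),.213])-[240,115])*4)
print('glass top base',onz(p,390.6,181.4,.0),'rim',onz(p,394,180,.088),'mid',onz(p,391.8,180.5,.044))
print('glass side base',onz(s,339,199.5,0),'rim',onz(s,340,176,.088))
print('wine',onz(s,240+265/4,115+255/4,0),onz(p,414,128,0),'mill',onz(p,228,128,.09),'cork',onz(p,333,210,.012))
E
```

```text
h [0.5472 0.0916 0.213 ]
h [0.5713 0.0261 0.213 ]
h [ 0.5943 -0.0398  0.213 ]
70 [0.5398 0.0929] [294.9 158. ] [118.1749547 235.3127857]
0 [0.5633 0.027 ] [316.4 150.9] [149.20538439 199.95673232]
-70 [ 0.5868 -0.0389] [337.9 143.9] [177.928437   167.27214429]
glass top base [ 0.50608229 -0.24348898  0.        ] rim [ 0.49747454 -0.23816436  0.088     ] mid [ 0.50254317 -0.23925849  0.044     ]
glass side base [ 5.12486792e-01 -2.52336951e-01 -1.11022302e-16] rim [ 0.51511019 -0.25835308  0.088     ]
wine [ 0.71238098 -0.33279663  0.        ] [ 0.70933196 -0.33196912  0.        ] mill [0.66753333 0.33676447 0.09      ] cork [ 0.39640417 -0.03441011  0.012     ]
```

jog_arm([
  {"z": -4},
  {"z": -4},
  {"x": -3.85, "y": -3},
  {"x": -3.85, "y": -3},
  {"x": -3.85, "y": -3},
], claw=0.0, squeeze=3)

```text
$.motion[0]: bad value
```

jog_arm([
  {"x": -3.85, "y": -3},
  {"x": -3.85, "y": -3},
  {"x": -3.85, "y": -3},
  {"x": -3.85, "y": -3},
  {"x": -3.85, "y": -3},
])

```text
$.motion[0]: bad value
```

jog_arm([
  {"x": -3.85, "y": -3},
  {"x": -3.85, "y": -3},
  {"x": -3.85, "y": -3},
  {"x": -3.85, "y": -3},
  {"x": -3.85, "y": -3},
])

```text
$.motion[0]: bad value
```

jog_arm([
  {"az": 8.5},
  {"az": 8.5},
  {"az": 8.5},
  {"az": 8.5},
  {"az": 8.5},
])

```text
$.motion[0]: bad value
```

jog_arm([
  {"az": 8.5},
  {"az": 8.5},
  {"az": 8.5},
  {"az": 8.5},
  {"az": 8.5},
])

```text
$.motion[0]: bad value
```

jog_arm([
  {"az": 8.5},
  {"az": 8.5},
  {"az": 8.5},
  {"az": 8.1},
  {"z": -1},
])

```text
$.motion[0]: bad value
```

jog_arm([
  {"x": 0, "y": 0, "z": -4, "ax": 0, "ay": 0, "az": 0},
  {"x": 0, "y": 0, "z": -4, "ax": 0, "ay": 0, "az": 0},
  {"x": -3.85, "y": -3, "z": 0, "ax": 0, "ay": 0, "az": 0},
  {"x": -3.85, "y": -3, "z": 0, "ax": 0, "ay": 0, "az": 0},
  {"x": -3.85, "y": -3, "z": 0, "ax": 0, "ay": 0, "az": 0},
], claw=0.0, squeeze=3)

```text
time_s: 0.6
tool_pos: [0.3397, 0.4587, 0.3023]
tool_rot: [-180.0, 0.0, 155.3]
force: [0.9, 1.1, 0.4]
grip_width: 0.0547
grasp_force: 0.0
```

jog_arm([
  {"x": -3.85, "y": -3, "z": 0, "ax": 0, "ay": 0, "az": 0},
  {"x": -3.85, "y": -3, "z": 0, "ax": 0, "ay": 0, "az": 0},
  {"x": -3.85, "y": -3, "z": 0, "ax": 0, "ay": 0, "az": 0},
  {"x": -3.85, "y": -3, "z": 0, "ax": 0, "ay": 0, "az": 0},
  {"x": -3.85, "y": -3, "z": 0, "ax": 0, "ay": 0, "az": 0},
])

```text
time_s: 1.1
tool_pos: [0.4517, 0.2414, 0.3023]
tool_rot: [180.0, -0.0, 155.3]
force: [1.7, 1.3, -0.7]
grip_width: 0.0437
grasp_force: 0.0
```

jog_arm([
  {"x": -3.85, "y": -3, "z": 0, "ax": 0, "ay": 0, "az": 0},
  {"x": -3.85, "y": -3, "z": 0, "ax": 0, "ay": 0, "az": 0},
  {"x": -3.85, "y": -3, "z": 0, "ax": 0, "ay": 0, "az": 0},
  {"x": -3.85, "y": -3, "z": 0, "ax": 0, "ay": 0, "az": 0},
  {"x": -3.85, "y": -3, "z": 0, "ax": 0, "ay": 0, "az": 0},
])

```text
time_s: 1.6
tool_pos: [0.5638, 0.0249, 0.3024]
tool_rot: [180.0, -0.0, 155.3]
force: [0.8, 0.7, 0.2]
grip_width: 0.0436
grasp_force: 0.0
```

jog_arm([
  {"x": 0, "y": 0, "z": 0, "ax": 0, "ay": 0, "az": 8.5},
  {"x": 0, "y": 0, "z": 0, "ax": 0, "ay": 0, "az": 8.5},
  {"x": 0, "y": 0, "z": 0, "ax": 0, "ay": 0, "az": 8.5},
  {"x": 0, "y": 0, "z": 0, "ax": 0, "ay": 0, "az": 8.5},
  {"x": 0, "y": 0, "z": 0, "ax": 0, "ay": 0, "az": 8.5},
])

```text
time_s: 2.1
tool_pos: [0.5631, 0.0266, 0.302]
tool_rot: [-179.9, -0.0, 112.4]
force: [0.4, -0.9, -0.3]
grip_width: 0.0437
grasp_force: 0.0
```

jog_arm([
  {"x": 0, "y": 0, "z": 0, "ax": 0, "ay": 0, "az": 8.5},
  {"x": 0, "y": 0, "z": 0, "ax": 0, "ay": 0, "az": 8.5},
  {"x": 0, "y": 0, "z": 0, "ax": 0, "ay": 0, "az": 8.5},
  {"x": 0, "y": 0, "z": 0, "ax": 0, "ay": 0, "az": 8.5},
  {"x": 0, "y": 0, "z": 0, "ax": 0, "ay": 0, "az": 8.5},
])

```text
time_s: 2.6
tool_pos: [0.5631, 0.0267, 0.3021]
tool_rot: [-180.0, 0.0, 69.9]
force: [-0.2, -0.6, 0.1]
grip_width: 0.0433
grasp_force: 0.0
```

jog_arm([
  {"x": 0, "y": 0, "z": 0, "ax": 0, "ay": 0, "az": 8.5},
  {"x": 0, "y": 0, "z": 0, "ax": 0, "ay": 0, "az": 8.5},
  {"x": 0, "y": 0, "z": 0, "ax": 0, "ay": 0, "az": 8.5},
  {"x": 0, "y": 0, "z": 0, "ax": 0, "ay": 0, "az": 8.5},
  {"x": 0, "y": 0, "z": 0, "ax": 0, "ay": 0, "az": 8.1},
])

```text
time_s: 3.1
tool_pos: [0.5631, 0.0267, 0.3021]
tool_rot: [-180.0, 0.0, 27.8]
force: [0.1, 0.2, 0.7]
grip_width: 0.0434
grasp_force: 0.0
```

jog_arm([
  {"x": 0, "y": 0, "z": 0, "ax": 0, "ay": 0, "az": 8.1},
  {"x": 0, "y": 0, "z": 0, "ax": 0, "ay": 0, "az": 0},
  {"x": 0, "y": 0, "z": 0, "ax": 0, "ay": 0, "az": 0},
  {"x": 0, "y": 0, "z": 0, "ax": 0, "ay": 0, "az": 0},
  {"x": 0, "y": 0, "z": 0, "ax": 0, "ay": 0, "az": 0},
])

```text
time_s: 3.6
tool_pos: [0.5634, 0.0267, 0.3025]
tool_rot: [-180.0, 0.0, 20.1]
force: [0.5, 0.1, 0.3]
grip_width: 0.0436
grasp_force: 0.0
```

```bash
python3 - <<'E'
from cell import env
from h import *
import json
p=env.camera_params('wrist');im=env.read_camera('wrist')[:,:,::-1];cv2.imwrite('pics/w1.png',im)
json.dump({k:np.array(v).tolist() for k,v in p.items()},open('w1.json','w'))
print(env.get_obs()['tool_rot'])
for k,X in dict(h0=[.5398,.0929,.213],h1=[.5633,.027,.213],h2=[.5868,-.0389,.213],glass=[.507,-.245,.044]).items():print(k,proj(p,X))
E
```

```text
[-1.79996147e+02  3.41381070e-03  2.01204593e+01]
h0 [227.43336219 197.40138475]
h1 [316.46487694 198.22175434]
h2 [405.3818237 199.0043844]
glass [483.80349384 259.04343178]
```

View pics/w1.png

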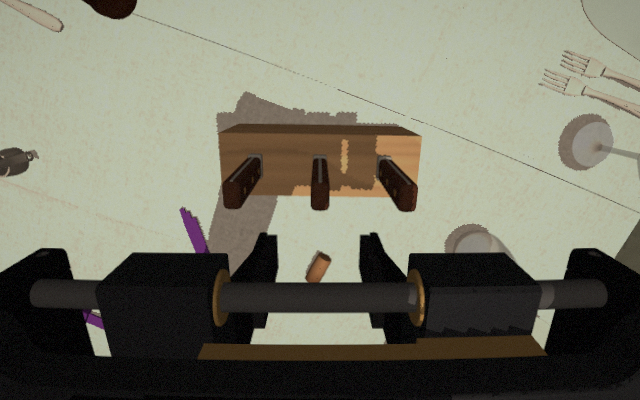

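```bash
python3 - <<'E'
from h import *
import json
p=json.load(open('w1.json'));im=cv2.imread('pics/w1.png')
hsv=cv2.cvtColor(im,cv2.COLOR_BGR2HSV)
m=((im.max(2)<95)).astype(np.uint8)
for r in(190,197,203):
    x=np.where(m[r,215:430])[0]+215;g=np.split(x,np.where(np.diff(x)>3)[0]+1)
    print(r,[(int(q[0]),int(q[-1])) for q in g if len(q)>5])
for c0,c1 in((222,262),(308,332),(375,420)):
    ys,xs=np.where(m[150:215,c0:c1]);print(c0,ys.min()+150,ys.max()+150)
# stand top corners
for q in((220,134),(420,136),(417,196)):print(onz(p,*q,.1))
T=lambda q:onz(p,*q,.213)
for q in((319.5,197),(231,197),(406,197)):print(T(q))
E
python3 -c "
import cv2;a=cv2.imread('pics/w1.png')[115:220,210:430];cv2.imwrite('pics/w1c.png',cv2.resize(a,None,fx=3.6,fy=3.6,interpolation=2))"
```

```text
190 [(222, 252), (311, 329), (386, 417)]
197 [(223, 247), (311, 328), (391, 416)]
203 [(223, 243), (311, 328), (395, 415)]
222 150 209
308 154 210
375 155 211
[0.56062365 0.13721238 0.1       ]
[ 0.63303735 -0.06603704  0.1       ]
[ 0.57000718 -0.09193873  0.1       ]
[0.56506352 0.02511754 0.213     ]
[0.5410955  0.09033792 0.213     ]
[ 0.58848106 -0.03866498  0.213     ]
```

View pics/w1c.png

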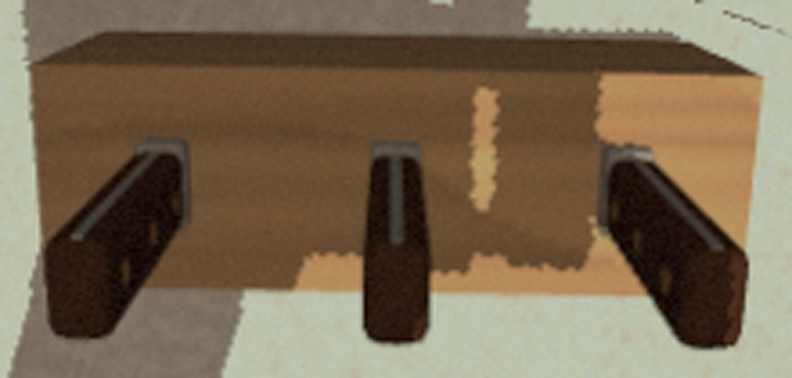

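The handle tops are centred at about (234,196), (320,196) and (408,197). The middle one is within 3 mm of the estimate, so I'll descend on it first.

jog_arm([
  {"x": 0.22, "y": 0.26, "z": 3.4, "ax": 0, "ay": 0, "az": 0},
  {"x": 0, "y": 0, "z": 3.5, "ax": 0, "ay": 0, "az": 0},
  {"x": 0, "y": 0, "z": 3.5, "ax": 0, "ay": 0, "az": 0},
  {"x": 0, "y": 0, "z": 3, "ax": 0, "ay": 0, "az": 0},
  {"x": 0, "y": 0, "z": 0, "ax": 0, "ay": 0, "az": 0},
])

```text
time_s: 4.15
tool_pos: [0.5632, 0.0249, 0.1644]
tool_rot: [-179.9, 0.5, 20.1]
force: [0.0, -0.7, -0.6]
grip_width: 0.0434
grasp_force: 0.0
```

jog_arm([
  {"x": 0, "y": 0, "z": 0, "ax": 0, "ay": 0, "az": 0},
  {"x": 0, "y": 0, "z": 0, "ax": 0, "ay": 0, "az": 0},
  {"x": 0, "y": 0, "z": 0, "ax": 0, "ay": 0, "az": 0},
  {"x": 0, "y": 0, "z": 0, "ax": 0, "ay": 0, "az": 0},
  {"x": 0, "y": 0, "z": 0, "ax": 0, "ay": 0, "az": 0},
], claw=-1, squeeze=3)

```text
time_s: 4.65
tool_pos: [0.5669, 0.0255, 0.1696]
tool_rot: [-180.0, -0.1, 20.1]
force: [0.2, 0.3, 2.8]
grip_width: 0.0153
grasp_force: 3.0
```

jog_arm([
  {"x": 0.15, "y": 0, "z": 0, "ax": 0, "ay": 0, "az": 0},
  {"x": 0.15, "y": 0, "z": 0, "ax": 0, "ay": 0, "az": 0},
  {"x": 0.15, "y": 0, "z": 0, "ax": 0, "ay": 0, "az": 0},
  {"x": 0, "y": 0, "z": 0, "ax": 0, "ay": 0, "az": 0},
  {"x": 0, "y": 0, "z": 0, "ax": 0, "ay": 0, "az": 0},
])

```text
time_s: 5.15
tool_pos: [0.5706, 0.0267, 0.1686]
tool_rot: [-180.0, -0.0, 20.1]
force: [-2.2, 1.2, 3.6]
grip_width: 0.0155
grasp_force: 3.0
```

jog_arm([
  {"x": -0.2, "y": 0, "z": 0, "ax": 0, "ay": 0, "az": 0},
  {"x": -0.25, "y": 0, "z": 0, "ax": 0, "ay": 0, "az": 0},
  {"x": -0.25, "y": 0, "z": 0, "ax": 0, "ay": 0, "az": 0},
  {"x": -0.2, "y": 0, "z": 0, "ax": 0, "ay": 0, "az": 0},
  {"x": 0, "y": 0, "z": 0, "ax": 0, "ay": 0, "az": 0},
])

```text
time_s: 5.65
tool_pos: [0.5627, 0.0238, 0.1687]
tool_rot: [180.0, -0.1, 20.1]
force: [3.6, 1.9, -0.4]
grip_width: 0.0153
grasp_force: 3.0
```

jog_arm([
  {"x": 0.45, "y": 0, "z": 0, "ax": 0, "ay": 0, "az": 0},
  {"x": 0, "y": 0, "z": 0, "ax": 0, "ay": 0, "az": 0},
  {"x": 0, "y": 0, "z": 0, "ax": 0, "ay": 0, "az": 0},
  {"x": 0, "y": 0, "z": 0, "ax": 0, "ay": 0, "az": 0},
  {"x": 0, "y": 0, "z": 0, "ax": 0, "ay": 0, "az": 0},
], claw=0)

```text
time_s: 6.15
tool_pos: [0.5661, 0.0247, 0.1684]
tool_rot: [180.0, 0.0, 20.0]
force: [0.3, -0.6, 0.0]
grip_width: 0.0418
grasp_force: 0.0
```

jog_arm([
  {"x": 0, "y": 0, "z": -3.5, "ax": 0, "ay": 0, "az": 0},
  {"x": 0, "y": 0, "z": -3.5, "ax": 0, "ay": 0, "az": 0},
  {"x": 0, "y": 3.5, "z": 0, "ax": 0, "ay": 0, "az": 0},
  {"x": 0, "y": 3.5, "z": 0, "ax": 0, "ay": 0, "az": 0},
  {"x": 0, "y": 0, "z": 0, "ax": 0, "ay": 0, "az": 0},
])

```text
time_s: 6.65
tool_pos: [0.5908, -0.0474, 0.2392]
tool_rot: [179.8, 0.0, 19.6]
force: [0.6, 0.5, -0.3]
grip_width: 0.0431
grasp_force: 0.0
```

jog_arm([
  {"x": 0, "y": 0, "z": 3.5, "ax": 0, "ay": 0, "az": 0},
  {"x": 0, "y": 0, "z": 3.5, "ax": 0, "ay": 0, "az": 0},
  {"x": 0, "y": 0, "z": 0, "ax": 0, "ay": 0, "az": 0},
  {"x": 0, "y": 0, "z": 0, "ax": 0, "ay": 0, "az": 0},
  {"x": 0, "y": 0, "z": 0, "ax": 0, "ay": 0, "az": 0},
])

```text
time_s: 7.15
tool_pos: [0.5916, -0.0408, 0.1706]
tool_rot: [179.9, -0.2, 20.1]
force: [0.1, 0.2, 0.3]
grip_width: 0.0433
grasp_force: 0.0
```

jog_arm([
  {"x": 0, "y": 0, "z": 0, "ax": 0, "ay": 0, "az": 0},
  {"x": 0, "y": 0, "z": 0, "ax": 0, "ay": 0, "az": 0},
  {"x": 0, "y": 0, "z": 0, "ax": 0, "ay": 0, "az": 0},
  {"x": 0, "y": 0, "z": 0, "ax": 0, "ay": 0, "az": 0},
  {"x": 0, "y": 0, "z": 0, "ax": 0, "ay": 0, "az": 0},
], claw=-1, squeeze=3)

```text
time_s: 7.65
tool_pos: [0.5903, -0.0404, 0.1687]
tool_rot: [-180.0, -0.0, 20.1]
force: [-0.3, 1.0, 0.4]
grip_width: 0.0148
grasp_force: 3.0
```

jog_arm([
  {"x": 0.15, "y": 0, "z": 0, "ax": 0, "ay": 0, "az": 0},
  {"x": 0.15, "y": 0, "z": 0, "ax": 0, "ay": 0, "az": 0},
  {"x": 0.15, "y": 0, "z": 0, "ax": 0, "ay": 0, "az": 0},
  {"x": 0, "y": 0, "z": 0, "ax": 0, "ay": 0, "az": 0},
  {"x": 0, "y": 0, "z": 0, "ax": 0, "ay": 0, "az": 0},
])

```text
time_s: 8.15
tool_pos: [0.5942, -0.0392, 0.1684]
tool_rot: [-180.0, 0.0, 20.1]
force: [-3.9, 0.4, 2.2]
grip_width: 0.0153
grasp_force: 3.0
```

jog_arm([
  {"x": -0.2, "y": 0, "z": 0, "ax": 0, "ay": 0, "az": 0},
  {"x": -0.25, "y": 0, "z": 0, "ax": 0, "ay": 0, "az": 0},
  {"x": -0.25, "y": 0, "z": 0, "ax": 0, "ay": 0, "az": 0},
  {"x": -0.2, "y": 0, "z": 0, "ax": 0, "ay": 0, "az": 0},
  {"x": 0, "y": 0, "z": 0, "ax": 0, "ay": 0, "az": 0},
])

```text
time_s: 8.65
tool_pos: [0.5869, -0.0418, 0.1688]
tool_rot: [180.0, -0.1, 20.1]
force: [2.5, 3.2, -2.1]
grip_width: 0.015
grasp_force: 3.0
```

jog_arm([
  {"x": 0.45, "y": 0, "z": 0, "ax": 0, "ay": 0, "az": 0},
  {"x": 0, "y": 0, "z": 0, "ax": 0, "ay": 0, "az": 0},
  {"x": 0, "y": 0, "z": 0, "ax": 0, "ay": 0, "az": 0},
  {"x": 0, "y": 0, "z": 0, "ax": 0, "ay": 0, "az": 0},
  {"x": 0, "y": 0, "z": 0, "ax": 0, "ay": 0, "az": 0},
], claw=0)

```text
time_s: 9.15
tool_pos: [0.5902, -0.0411, 0.1685]
tool_rot: [180.0, 0.0, 20.0]
force: [-0.7, 0.1, -0.5]
grip_width: 0.0416
grasp_force: 0.0
```

jog_arm([
  {"x": 0, "y": 0, "z": -3.5, "ax": 0, "ay": 0, "az": 0},
  {"x": 0, "y": 0, "z": -3.5, "ax": 0, "ay": 0, "az": 0},
  {"x": 0, "y": 0, "z": -0.5, "ax": 0, "ay": 0, "az": 0},
  {"x": 0, "y": -4.5, "z": 0, "ax": 0, "ay": 0, "az": 0},
  {"x": 0, "y": -4.5, "z": 0, "ax": 0, "ay": 0, "az": 0},
])

```text
time_s: 9.65
tool_pos: [0.5593, 0.043, 0.2436]
tool_rot: [180.0, -0.0, 19.8]
force: [0.7, 1.5, 0.1]
grip_width: 0.0434
grasp_force: 0.0
```

jog_arm([
  {"x": 0, "y": -5, "z": 0, "ax": 0, "ay": 0, "az": 0},
  {"x": 0, "y": 0, "z": 0, "ax": 0, "ay": 0, "az": 0},
  {"x": 0, "y": 0, "z": 2.5, "ax": 0, "ay": 0, "az": 0},
  {"x": 0, "y": 0, "z": 2.5, "ax": 0, "ay": 0, "az": 0},
  {"x": 0, "y": 0, "z": 2.5, "ax": 0, "ay": 0, "az": 0},
])

```text
time_s: 10.15
tool_pos: [0.5422, 0.0907, 0.1675]
tool_rot: [-180.0, -0.0, 20.1]
force: [-0.0, -0.3, -0.8]
grip_width: 0.0432
grasp_force: 0.0
```

jog_arm([
  {"x": 0, "y": 0, "z": 0, "ax": 0, "ay": 0, "az": 0},
  {"x": 0, "y": 0, "z": 0, "ax": 0, "ay": 0, "az": 0},
  {"x": 0, "y": 0, "z": 0, "ax": 0, "ay": 0, "az": 0},
  {"x": 0, "y": 0, "z": 0, "ax": 0, "ay": 0, "az": 0},
  {"x": 0, "y": 0, "z": 0, "ax": 0, "ay": 0, "az": 0},
], claw=-1, squeeze=3)

```text
time_s: 10.65
tool_pos: [0.543, 0.0913, 0.1698]
tool_rot: [-180.0, -0.1, 20.1]
force: [-0.5, 1.2, 2.1]
grip_width: 0.0149
grasp_force: 3.0
```

jog_arm([
  {"x": 0.15, "y": 0, "z": 0, "ax": 0, "ay": 0, "az": 0},
  {"x": 0.15, "y": 0, "z": 0, "ax": 0, "ay": 0, "az": 0},
  {"x": 0.15, "y": 0, "z": 0, "ax": 0, "ay": 0, "az": 0},
  {"x": 0, "y": 0, "z": 0, "ax": 0, "ay": 0, "az": 0},
  {"x": 0, "y": 0, "z": 0, "ax": 0, "ay": 0, "az": 0},
])

```text
time_s: 11.15
tool_pos: [0.547, 0.0927, 0.1689]
tool_rot: [-180.0, -0.1, 20.1]
force: [-0.1, 2.0, 4.5]
grip_width: 0.0149
grasp_force: 3.0
```

jog_arm([
  {"x": -0.2, "y": 0, "z": 0, "ax": 0, "ay": 0, "az": 0},
  {"x": -0.25, "y": 0, "z": 0, "ax": 0, "ay": 0, "az": 0},
  {"x": -0.25, "y": 0, "z": 0, "ax": 0, "ay": 0, "az": 0},
  {"x": -0.2, "y": 0, "z": 0, "ax": 0, "ay": 0, "az": 0},
  {"x": 0, "y": 0, "z": 0, "ax": 0, "ay": 0, "az": 0},
])

```text
time_s: 11.65
tool_pos: [0.5376, 0.089, 0.1682]
tool_rot: [-180.0, 0.0, 20.1]
force: [0.4, 1.4, 0.7]
grip_width: 0.0151
grasp_force: 3.0
```

The left handle gives freely (no force along x). I'll rock it on to the stop.

jog_arm([
  {"x": -0.2, "y": 0, "z": 0, "ax": 0, "ay": 0, "az": 0},
  {"x": -0.2, "y": 0, "z": 0, "ax": 0, "ay": 0, "az": 0},
  {"x": -0.1, "y": 0, "z": 0, "ax": 0, "ay": 0, "az": 0},
  {"x": 0, "y": 0, "z": 0, "ax": 0, "ay": 0, "az": 0},
  {"x": 0, "y": 0, "z": 0, "ax": 0, "ay": 0, "az": 0},
])

```text
time_s: 12.15
tool_pos: [0.5331, 0.0873, 0.1682]
tool_rot: [180.0, 0.1, 20.1]
force: [-0.2, 1.4, -1.9]
grip_width: 0.0153
grasp_force: 3.0
```

jog_arm([
  {"x": -0.15, "y": 0, "z": 0, "ax": 0, "ay": 0, "az": 0},
  {"x": -0.15, "y": 0, "z": 0, "ax": 0, "ay": 0, "az": 0},
  {"x": -0.1, "y": 0, "z": 0, "ax": 0, "ay": 0, "az": 0},
  {"x": 0, "y": 0, "z": 0, "ax": 0, "ay": 0, "az": 0},
  {"x": 0, "y": 0, "z": 0, "ax": 0, "ay": 0, "az": 0},
])

```text
time_s: 12.65
tool_pos: [0.5297, 0.0861, 0.1684]
tool_rot: [180.0, -0.0, 20.1]
force: [2.1, 2.8, -4.7]
grip_width: 0.0152
grasp_force: 3.0
```

jog_arm([
  {"x": -0.15, "y": 0, "z": 0, "ax": 0, "ay": 0, "az": 0},
  {"x": 0, "y": 0, "z": 0, "ax": 0, "ay": 0, "az": 0},
  {"x": 0, "y": 0, "z": 0, "ax": 0, "ay": 0, "az": 0},
  {"x": 0, "y": 0, "z": 0, "ax": 0, "ay": 0, "az": 0},
  {"x": 0, "y": 0, "z": 0, "ax": 0, "ay": 0, "az": 0},
])

```text
time_s: 13.15
tool_pos: [0.5286, 0.0857, 0.1688]
tool_rot: [180.0, -0.1, 20.1]
force: [2.2, 2.7, -1.1]
grip_width: 0.0152
grasp_force: 3.0
```

jog_arm([
  {"x": 0.3, "y": 0, "z": 0, "ax": 0, "ay": 0, "az": 0},
  {"x": 0, "y": 0, "z": 0, "ax": 0, "ay": 0, "az": 0},
  {"x": 0, "y": 0, "z": 0, "ax": 0, "ay": 0, "az": 0},
  {"x": 0, "y": 0, "z": 0, "ax": 0, "ay": 0, "az": 0},
  {"x": 0, "y": 0, "z": 0, "ax": 0, "ay": 0, "az": 0},
], claw=-0.4)

```text
time_s: 13.65
tool_pos: [0.5309, 0.0864, 0.1685]
tool_rot: [180.0, 0.0, 20.1]
force: [-0.3, 0.8, -0.0]
grip_width: 0.026
grasp_force: 0.0
```

```bash
python3 - <<'E'
from cell import env
from h import *
s=env.read_camera('side')[:,:,::-1];t=env.read_camera('top')[:,:,::-1]
a=cv2.resize(s[90:240,220:370],(560,560),interpolation=2)
cv2.imwrite('pics/s2.png',a);cv2.imwrite('pics/t2.png',t)
E
```

```text
(no output)
```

View pics/s2.png

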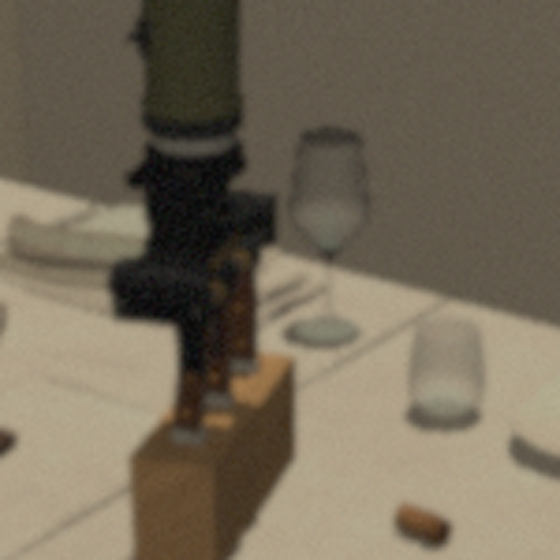

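The gripper straddles the left handle and the other two stand straight, with the glass and cork undisturbed. I'll grip it and draw it out.

jog_arm([
  {"x": 0, "y": 0, "z": 0, "ax": 0, "ay": 0, "az": 0},
  {"x": 0, "y": 0, "z": 0, "ax": 0, "ay": 0, "az": 0},
  {"x": 0, "y": 0, "z": 0, "ax": 0, "ay": 0, "az": 0},
  {"x": 0, "y": 0, "z": 0, "ax": 0, "ay": 0, "az": 0},
  {"x": 0, "y": 0, "z": 0, "ax": 0, "ay": 0, "az": 0},
], claw=-1, squeeze=15)

```text
time_s: 14.25
tool_pos: [0.5308, 0.0871, 0.1685]
tool_rot: [-180.0, 0.0, 20.1]
force: [-0.7, 1.6, -0.8]
grip_width: 0.0147
grasp_force: 15.0
```

jog_arm([
  {"x": 0, "y": 0, "z": -0.3, "ax": 0, "ay": 0, "az": 0},
  {"x": 0, "y": 0, "z": -0.5, "ax": 0, "ay": 0, "az": 0},
  {"x": 0, "y": 0, "z": -1, "ax": 0, "ay": 0, "az": 0},
  {"x": 0, "y": 0, "z": -1, "ax": 0, "ay": 0, "az": 0},
  {"x": 0, "y": 0, "z": -1, "ax": 0, "ay": 0, "az": 0},
])

```text
time_s: 14.75
tool_pos: [0.5312, 0.0869, 0.2077]
tool_rot: [-180.0, -0.0, 20.1]
force: [-1.6, 1.9, -2.5]
grip_width: 0.0149
grasp_force: 15.0
```

jog_arm([
  {"x": 0, "y": 0, "z": -2, "ax": 0, "ay": 0, "az": 0},
  {"x": 0, "y": 0, "z": -2, "ax": 0, "ay": 0, "az": 0},
  {"x": 0, "y": 0, "z": -2, "ax": 0, "ay": 0, "az": 0},
  {"x": 0, "y": 0, "z": -2, "ax": 0, "ay": 0, "az": 0},
  {"x": 0, "y": 0, "z": -2, "ax": 0, "ay": 0, "az": 0},
])

```text
time_s: 15.25
tool_pos: [0.5318, 0.0854, 0.3088]
tool_rot: [179.9, -0.1, 20.0]
force: [0.3, -0.1, -0.4]
grip_width: 0.0151
grasp_force: 15.0
```

jog_arm([
  {"x": -2, "y": 0, "z": 0, "ax": 0, "ay": 0, "az": 0},
  {"x": -2, "y": 0, "z": 0, "ax": 0, "ay": 0, "az": 0},
  {"x": -2, "y": 0, "z": 0, "ax": 0, "ay": 0, "az": 0},
  {"x": -2, "y": 0, "z": 0, "ax": 0, "ay": 0, "az": 0},
  {"x": -1, "y": 0, "z": 0, "ax": 0, "ay": 0, "az": 0},
])

```text
time_s: 15.75
tool_pos: [0.4462, 0.0541, 0.3079]
tool_rot: [180.0, -0.1, 20.0]
force: [0.4, 0.1, -2.2]
grip_width: 0.0148
grasp_force: 15.0
```

```bash
python3 - <<'E'
from cell import env
from h import *
import json
p=env.camera_params('wrist');im=env.read_camera('wrist')[:,:,::-1];cv2.imwrite('pics/w3.png',im)
json.dump({k:np.array(v).tolist() for k,v in p.items()},open('w3.json','w'))
cv2.imwrite('pics/s3.png',env.read_camera('side')[:,:,::-1])
o=env.get_obs();t=np.array(o['tool_pos']);print(t,o['tool_rot'],o['grip_width'])
print([proj(p,t+[0,0,-d]) for d in(0,.05,.1,.156)],proj(p,[.507,-.245,.044]))
E
```

```text
[0.44654975 0.05479046 0.30772427] [-1.79984544e+02 -1.48185522e-01  1.99998488e+01] 0.014824722617132552
[array([315.39427013, 250.08844521]), array([315.88424172, 216.07936198]), array([316.20613201, 193.82479514]), array([316.45628686, 176.57724515])] [540.19496117 189.83139641]
```

View pics/w3.png

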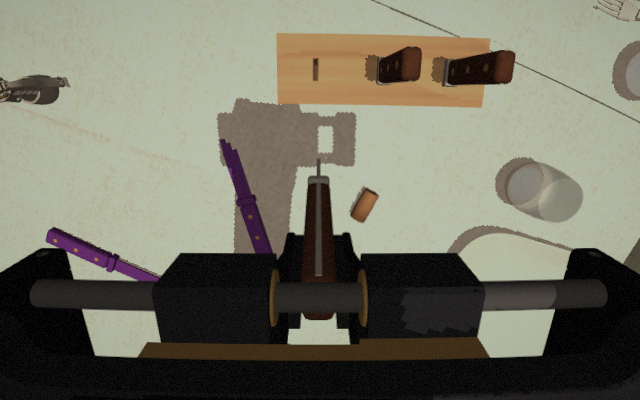

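```bash
python3 - <<'E'
from h import *
import json
p=json.load(open('w3.json'))
print('tip',onz(p,319,160,.152));
for z,q in((.088,(553,197)),(.008,(527,184)),(.0,(525,184))):print(z,onz(p,*q,z))
for c in((.507,-.245),(.50,-.24),(.512,-.252)):
  a=np.linspace(0,6.28,9)[:8]
  for z,r in((.088,.0365),(.002,.033)):
    P=np.array([proj(p,[c[0]+r*np.cos(t),c[1]+r*np.sin(t),z]) for t in np.linspace(0,6.28,40)]);print(c,z,P.min(0).round(),P.max(0).round())
im=cv2.imread('pics/w3.png');cv2.imwrite('pics/w3c.png',cv2.resize(im[145:235,480:600],None,fx=6,fy=6,interpolation=2))
E
```

```text
tip [0.46282807 0.058102   0.152     ]
0.088 [ 0.50651247 -0.23182716  0.088     ]
0.008 [ 0.50629367 -0.24881473  0.008     ]
0.0 [ 0.50491145 -0.25161435  0.        ]
(0.507, -0.245) 0.088 [533. 171.] [590. 227.]
(0.507, -0.245) 0.002 [501. 160.] [544. 203.]
(0.5, -0.24) 0.088 [527. 175.] [584. 231.]
(0.5, -0.24) 0.002 [496. 163.] [539. 206.]
(0.512, -0.252) 0.088 [540. 170.] [596. 226.]
(0.512, -0.252) 0.002 [507. 158.] [550. 201.]
```

View pics/w3c.png

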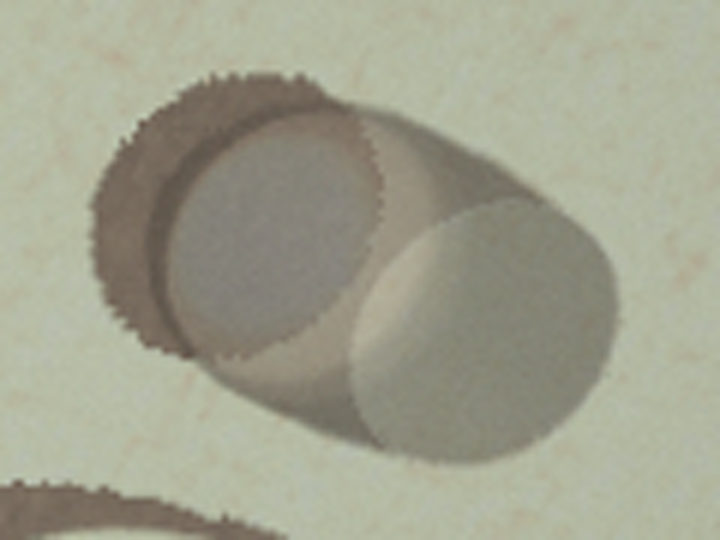

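jog_arm([
  {"x": -0.62, "y": 2, "z": 0, "ax": 0, "ay": 0, "az": 0},
  {"x": -0.94, "y": 3, "z": 0, "ax": 0, "ay": 0, "az": 0},
  {"x": -0.94, "y": 3, "z": 0, "ax": 0, "ay": 0, "az": 0},
  {"x": -0.94, "y": 3, "z": 0, "ax": 0, "ay": 0, "az": 0},
  {"x": -0.94, "y": 3, "z": 0, "ax": 0, "ay": 0, "az": 0},
])

```text
time_s: 16.35
tool_pos: [0.4544, -0.0924, 0.3071]
tool_rot: [179.9, -0.1, 20.1]
force: [0.9, -0.2, -2.0]
grip_width: 0.0146
grasp_force: 15.0
```

jog_arm([
  {"x": -0.94, "y": 3, "z": 0, "ax": 0, "ay": 0, "az": 0},
  {"x": -0.94, "y": 3, "z": 0, "ax": 0, "ay": 0, "az": 0},
  {"x": -0.94, "y": 3, "z": 0, "ax": 0, "ay": 0, "az": 0},
  {"x": -0.94, "y": 3, "z": 0, "ax": 0, "ay": 0, "az": 0},
  {"x": -0.62, "y": 2, "z": 0, "ax": 0, "ay": 0, "az": 0},
])

```text
time_s: 16.85
tool_pos: [0.4608, -0.2405, 0.3073]
tool_rot: [179.8, -0.0, 19.9]
force: [-0.0, -0.5, -0.7]
grip_width: 0.0149
grasp_force: 15.0
```

jog_arm([
  {"x": -0.56, "y": 1.87, "z": 0, "ax": 0, "ay": 0, "az": 0},
  {"x": 0, "y": 0, "z": 0, "ax": 0, "ay": 3.25, "az": 0},
  {"x": 0, "y": 0, "z": 0, "ax": 0, "ay": 3.25, "az": 0},
  {"x": 0, "y": 0, "z": 0, "ax": 0, "ay": 3.25, "az": 0},
  {"x": 0, "y": 0, "z": 0, "ax": 0, "ay": 3.25, "az": 0},
])

```text
time_s: 17.35
tool_pos: [0.4622, -0.2578, 0.3071]
tool_rot: [179.9, -13.1, 20.0]
force: [-1.1, -0.3, -0.6]
grip_width: 0.015
grasp_force: 15.0
```

jog_arm([
  {"x": 0, "y": 0, "z": 0, "ax": 0, "ay": 0, "az": 0},
  {"x": 0, "y": 0, "z": 0, "ax": 0, "ay": 0, "az": 0},
  {"x": 0, "y": 0, "z": 0, "ax": 0, "ay": 0, "az": 0},
  {"x": 0, "y": 0, "z": 0, "ax": 0, "ay": 0, "az": 0},
  {"x": 0, "y": 0, "z": 0, "ax": 0, "ay": 0, "az": 0},
])

```text
time_s: 17.85
tool_pos: [0.4619, -0.2565, 0.3064]
tool_rot: [180.0, -12.9, 20.1]
force: [-0.4, 0.7, 0.3]
grip_width: 0.0149
grasp_force: 15.0
```

```bash
python3 - <<'E'
from cell import env
from h import *
import json
p=env.camera_params('wrist');im=env.read_camera('wrist')[:,:,::-1];cv2.imwrite('pics/w4.png',im)
json.dump({k:np.array(v).tolist() for k,v in p.items()},open('w4.json','w'))
s=env.read_camera('side')[:,:,::-1];ps=env.camera_params('side')
cv2.imwrite('pics/s4.png',s)
o=env.get_obs();t=np.array(o['tool_pos']);print(t,o['tool_rot'],o['grip_width'])
Rm=R.from_euler('xyz',o['tool_rot'],degrees=True).as_matrix();tip=t+Rm@[.0164,.0025,.156];print('tip',tip,proj(p,tip),proj(ps,tip))
for z in(.088,.008):print(proj(p,[.506,-.244,z]),proj(ps,[.506,-.244,z]))
E
```

```text
[ 0.46169868 -0.25660989  0.30642283] [179.98175455 -12.95069442  20.08980787] 0.014767624427966468
tip [ 0.510419   -0.24150547  0.15806718] [319.7234209  160.29446346] [339.12544871 159.00046043]
[320.07056953 165.71910179] [340.02551405 177.96436686]
[319.67402762 165.85605252] [339.36120942 198.78073554]
```

View pics/w4.png

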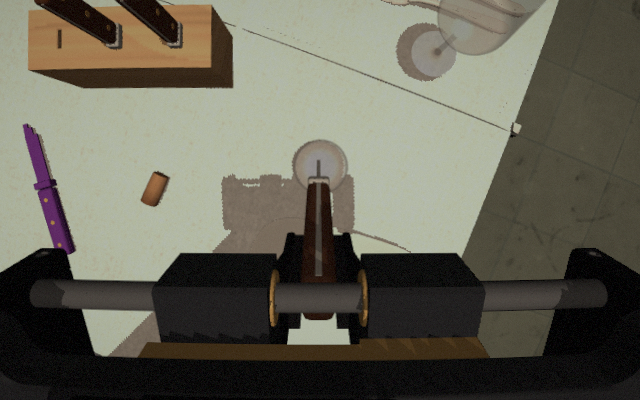

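The tip sits over the glass at (319,160), with the glass centred at (320,166), as predicted. I'll lower it gently.

jog_arm([
  {"x": -0.336, "y": 0, "z": 1.462, "ax": 0, "ay": 0, "az": 0},
  {"x": -0.336, "y": 0, "z": 1.462, "ax": 0, "ay": 0, "az": 0},
  {"x": -0.336, "y": 0, "z": 1.462, "ax": 0, "ay": 0, "az": 0},
  {"x": -0.336, "y": 0, "z": 1.462, "ax": 0, "ay": 0, "az": 0},
  {"x": -0.336, "y": 0, "z": 1.462, "ax": 0, "ay": 0, "az": 0},
])

```text
time_s: 18.45
tool_pos: [0.4611, -0.2566, 0.2298]
tool_rot: [-180.0, -13.0, 20.0]
force: [0.3, 0.3, -1.2]
grip_width: 0.0153
grasp_force: 15.0
```

jog_arm([
  {"x": -0.224, "y": 0, "z": 0.975, "ax": 0, "ay": 0, "az": 0},
  {"x": -0.224, "y": 0, "z": 0.975, "ax": 0, "ay": 0, "az": 0},
  {"x": -0.224, "y": 0, "z": 0.975, "ax": 0, "ay": 0, "az": 0},
  {"x": -0.224, "y": 0, "z": 0.975, "ax": 0, "ay": 0, "az": 0},
  {"x": -0.224, "y": 0, "z": 0.975, "ax": 0, "ay": 0, "az": 0},
])

```text
time_s: 18.95
tool_pos: [0.4617, -0.2568, 0.1809]
tool_rot: [180.0, -13.0, 20.1]
force: [-0.5, 0.8, -0.5]
grip_width: 0.0149
grasp_force: 15.0
```

jog_arm([
  {"x": -0.067, "y": 0, "z": 0.292, "ax": 0, "ay": 0, "az": 0},
  {"x": -0.067, "y": 0, "z": 0.292, "ax": 0, "ay": 0, "az": 0},
  {"x": -0.067, "y": 0, "z": 0.292, "ax": 0, "ay": 0, "az": 0},
  {"x": 0, "y": 0, "z": 0, "ax": 0, "ay": 0, "az": 0},
  {"x": 0, "y": 0, "z": 0, "ax": 0, "ay": 0, "az": 0},
])

```text
time_s: 19.45
tool_pos: [0.4618, -0.2568, 0.1728]
tool_rot: [180.0, -13.0, 20.1]
force: [0.9, 0.3, -0.8]
grip_width: 0.0151
grasp_force: 15.0
```

```bash
python3 - <<'E'
from cell import env
from h import *
im=env.read_camera('side')[:,:,::-1];cv2.imwrite('pics/s5.png',cv2.resize(im[100:220,270:420],None,fx=4,fy=4,interpolation=2))
o=env.get_obs();t=np.array(o['tool_pos'])
Rm=R.from_euler('xyz',o['tool_rot'],degrees=True).as_matrix();print(t,t+Rm@[.0164,.0025,.156],o['force'])
E
```

```text
[ 0.46181574 -0.2568485   0.17284607] [ 0.51074705 -0.24168938  0.02456546] [-0.28241358 -0.63391662 -0.9745283 ]
```

View pics/s5.png

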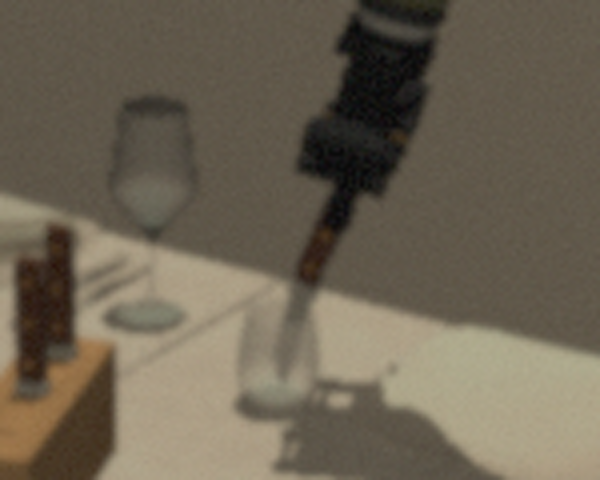

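The knife is well inside the glass, tilted toward the near rim. I'll lower the last 12 mm in small steps with a lighter grip.

jog_arm([
  {"x": -0.067, "y": 0, "z": 0.292, "ax": 0, "ay": 0, "az": 0},
  {"x": -0.067, "y": 0, "z": 0.292, "ax": 0, "ay": 0, "az": 0},
  {"x": -0.067, "y": 0, "z": 0.292, "ax": 0, "ay": 0, "az": 0},
  {"x": 0, "y": 0, "z": 0, "ax": 0, "ay": 0, "az": 0},
  {"x": 0, "y": 0, "z": 0, "ax": 0, "ay": 0, "az": 0},
], squeeze=6)

```text
time_s: 20.0
tool_pos: [0.4615, -0.2567, 0.1634]
tool_rot: [-180.0, -13.0, 20.1]
force: [-0.7, 0.3, -0.8]
grip_width: 0.0151
grasp_force: 6.0
```

jog_arm([
  {"x": -0.022, "y": 0, "z": 0.1, "ax": 0, "ay": 0, "az": 0},
  {"x": -0.022, "y": 0, "z": 0.1, "ax": 0, "ay": 0, "az": 0},
  {"x": 0, "y": 0, "z": 0, "ax": 0, "ay": 0, "az": 0},
  {"x": 0, "y": 0, "z": 0, "ax": 0, "ay": 0, "az": 0},
  {"x": 0, "y": 0, "z": 0, "ax": 0, "ay": 0, "az": 0},
])

```text
time_s: 20.5
tool_pos: [0.4617, -0.2568, 0.1616]
tool_rot: [180.0, -13.0, 20.1]
force: [-0.4, -0.0, -0.2]
grip_width: 0.015
grasp_force: 6.0
```

jog_arm([
  {"x": -0.022, "y": 0, "z": 0.1, "ax": 0, "ay": 0, "az": 0},
  {"x": -0.022, "y": 0, "z": 0.1, "ax": 0, "ay": 0, "az": 0},
  {"x": 0, "y": 0, "z": 0, "ax": 0, "ay": 0, "az": 0},
  {"x": 0, "y": 0, "z": 0, "ax": 0, "ay": 0, "az": 0},
  {"x": 0, "y": 0, "z": 0, "ax": 0, "ay": 0, "az": 0},
])

```text
time_s: 21.0
tool_pos: [0.4617, -0.2567, 0.1595]
tool_rot: [180.0, -13.0, 20.1]
force: [-0.8, -0.1, 0.0]
grip_width: 0.0148
grasp_force: 6.0
```

jog_arm([
  {"x": -0.022, "y": 0, "z": 0.1, "ax": 0, "ay": 0, "az": 0},
  {"x": 0, "y": 0, "z": 0, "ax": 0, "ay": 0, "az": 0},
  {"x": 0, "y": 0, "z": 0, "ax": 0, "ay": 0, "az": 0},
  {"x": 0, "y": 0, "z": 0, "ax": 0, "ay": 0, "az": 0},
  {"x": 0, "y": 0, "z": 0, "ax": 0, "ay": 0, "az": 0},
], squeeze=4)

```text
time_s: 21.5
tool_pos: [0.462, -0.2569, 0.1589]
tool_rot: [180.0, -13.0, 20.1]
force: [-2.1, 0.1, 5.7]
grip_width: 0.0148
grasp_force: 4.0
```

jog_arm([
  {"x": -0.022, "y": 0, "z": 0.1, "ax": 0, "ay": 0, "az": 0},
  {"x": 0, "y": 0, "z": 0, "ax": 0, "ay": 0, "az": 0},
  {"x": 0, "y": 0, "z": 0, "ax": 0, "ay": 0, "az": 0},
  {"x": 0, "y": 0, "z": 0, "ax": 0, "ay": 0, "az": 0},
  {"x": 0, "y": 0, "z": 0, "ax": 0, "ay": 0, "az": 0},
])

```text
time_s: 22.0
tool_pos: [0.462, -0.2569, 0.1579]
tool_rot: [180.0, -13.0, 20.1]
force: [-1.7, 0.3, 5.8]
grip_width: 0.015
grasp_force: 4.0
```

jog_arm([
  {"x": 0.022, "y": 0, "z": -0.1, "ax": 0, "ay": 0, "az": 0},
  {"x": -0.1, "y": 0, "z": -0.02, "ax": 0, "ay": 0, "az": 0},
  {"x": -0.1, "y": 0, "z": -0.02, "ax": 0, "ay": 0, "az": 0},
  {"x": 0, "y": 0, "z": 0, "ax": 0, "ay": 0, "az": 0},
  {"x": 0, "y": 0, "z": 0, "ax": 0, "ay": 0, "az": 0},
], squeeze=3)

```text
time_s: 22.5
tool_pos: [0.4597, -0.2574, 0.1583]
tool_rot: [-180.0, -13.0, 20.1]
force: [0.6, -0.8, 0.8]
grip_width: 0.0153
grasp_force: 3.0
```

jog_arm([
  {"x": -0.1, "y": 0, "z": -0.02, "ax": 0, "ay": 0, "az": 0},
  {"x": -0.1, "y": 0, "z": -0.02, "ax": 0, "ay": 0, "az": 0},
  {"x": -0.1, "y": 0, "z": -0.02, "ax": 0, "ay": 0, "az": 0},
  {"x": 0, "y": 0, "z": 0, "ax": 0, "ay": 0, "az": 0},
  {"x": 0, "y": 0, "z": 0, "ax": 0, "ay": 0, "az": 0},
])

```text
time_s: 23.0
tool_pos: [0.4567, -0.2584, 0.1582]
tool_rot: [-180.0, -13.0, 20.1]
force: [0.7, -0.1, -0.9]
grip_width: 0.0148
grasp_force: 3.0
```

jog_arm([
  {"x": -0.1, "y": 0, "z": -0.01, "ax": 0, "ay": 0, "az": 0},
  {"x": -0.1, "y": 0, "z": -0.01, "ax": 0, "ay": 0, "az": 0},
  {"x": -0.1, "y": 0, "z": -0.01, "ax": 0, "ay": 0, "az": 0},
  {"x": 0, "y": 0, "z": 0, "ax": 0, "ay": 0, "az": 0},
  {"x": 0, "y": 0, "z": 0, "ax": 0, "ay": 0, "az": 0},
])

```text
time_s: 23.5
tool_pos: [0.454, -0.2595, 0.1579]
tool_rot: [-180.0, -13.0, 20.1]
force: [-0.1, -0.4, -0.4]
grip_width: 0.015
grasp_force: 3.0
```

jog_arm([
  {"x": -0.1, "y": 0, "z": -0.01, "ax": 0, "ay": 0, "az": 0},
  {"x": -0.1, "y": 0, "z": -0.01, "ax": 0, "ay": 0, "az": 0},
  {"x": -0.1, "y": 0, "z": -0.01, "ax": 0, "ay": 0, "az": 0},
  {"x": 0, "y": 0, "z": 0, "ax": 0, "ay": 0, "az": 0},
  {"x": 0, "y": 0, "z": 0, "ax": 0, "ay": 0, "az": 0},
])

```text
time_s: 24.0
tool_pos: [0.4513, -0.2605, 0.1575]
tool_rot: [-180.0, -13.0, 20.1]
force: [0.4, 0.7, 0.5]
grip_width: 0.0152
grasp_force: 3.0
```

```bash
python3 - <<'E'
from cell import env
from h import *
im=env.read_camera('side')[:,:,::-1];cv2.imwrite('pics/s6.png',cv2.resize(im[100:220,270:420],None,fx=4,fy=4,interpolation=2))
print([env.get_obs()['force'].round(1) if hasattr(env.get_obs()['force'],'round') else env.get_obs()['force']])
E
```

```text
[array([-0.8,  0.5,  1. ])]
```

View pics/s6.png

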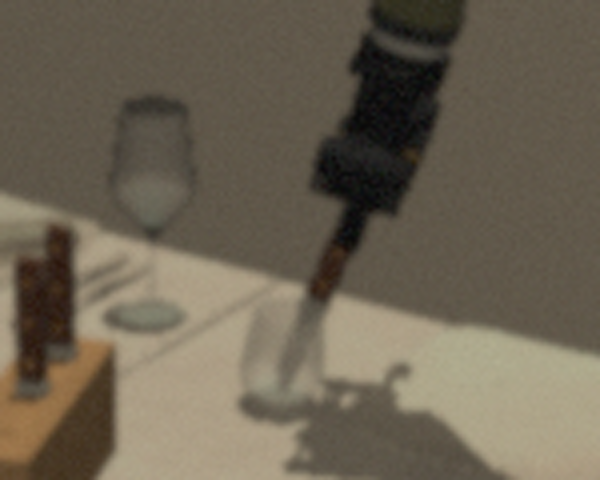

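The blade now leans on the near rim, and the glass slid only a millimetre or two. I'll release and retract along the tool axis.

jog_arm([
  {"x": 0, "y": 0, "z": 0, "ax": 0, "ay": 0, "az": 0},
  {"x": 0, "y": 0, "z": 0, "ax": 0, "ay": 0, "az": 0},
  {"x": 0, "y": 0, "z": 0, "ax": 0, "ay": 0, "az": 0},
  {"x": 0, "y": 0, "z": 0, "ax": 0, "ay": 0, "az": 0},
  {"x": 0, "y": 0, "z": 0, "ax": 0, "ay": 0, "az": 0},
], claw=0)

```text
time_s: 24.55
tool_pos: [0.4512, -0.2605, 0.1575]
tool_rot: [-180.0, -13.0, 20.1]
force: [-0.3, -0.1, -0.4]
grip_width: 0.0415
grasp_force: 0.0
```

```bash
python3 - <<'E'
from cell import env
from h import *
im=env.read_camera('side')[:,:,::-1];a=cv2.resize(im[100:220,270:420],None,fx=3,fy=3,interpolation=2)
b=cv2.resize(env.read_camera('wrist')[:,:,::-1],(450,281));cv2.imwrite('pics/s7.png',np.vstack([a[:300],b]))
print(env.get_obs()['force'].round(1))
E
```

```text
[ 0.4 -0.1  0.4]
```

View pics/s7.png

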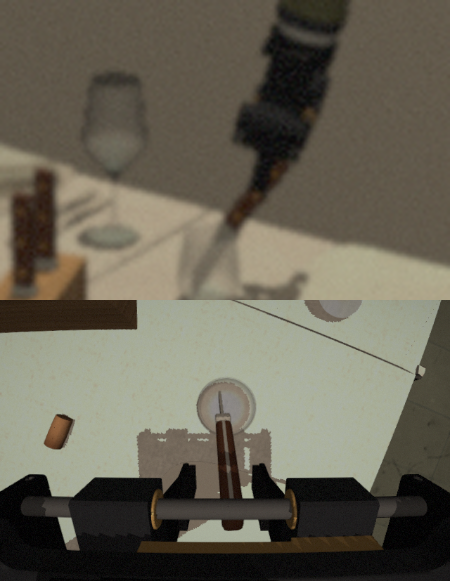

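jog_arm([
  {"x": 0, "y": 0, "z": -1, "ax": 0, "ay": 0, "az": 0},
  {"x": 0, "y": 0, "z": -1.5, "ax": 0, "ay": 0, "az": 0},
  {"x": 0, "y": 0, "z": -1.5, "ax": 0, "ay": 0, "az": 0},
  {"x": 0, "y": 0, "z": -2, "ax": 0, "ay": 0, "az": 0},
  {"x": 0, "y": 0, "z": -2, "ax": 0, "ay": 0, "az": 0},
])

```text
time_s: 25.15
tool_pos: [0.434, -0.2671, 0.2369]
tool_rot: [180.0, -13.0, 20.0]
force: [0.9, 0.7, -0.8]
grip_width: 0.0433
grasp_force: 0.0
```

jog_arm([
  {"x": 0, "y": 0, "z": -2, "ax": 0, "ay": 0, "az": 0},
  {"x": 0, "y": 0, "z": -2, "ax": 0, "ay": 0, "az": 0},
  {"x": 0, "y": 0, "z": -2, "ax": 0, "ay": 0, "az": 0},
  {"x": 0, "y": 0, "z": 0, "ax": 0, "ay": 0, "az": 0},
  {"x": 0, "y": 0, "z": 0, "ax": 0, "ay": 0, "az": 0},
])

```text
time_s: 25.65
tool_pos: [0.4215, -0.2717, 0.2943]
tool_rot: [180.0, -13.1, 20.0]
force: [-0.4, -0.9, 0.1]
grip_width: 0.0437
grasp_force: 0.0
```

```bash
python3 - <<'E'
from cell import env
from h import *
o=env.get_obs();print(o['force'].round(1),o['tool_pos'])
# numeric check: dark-brown handle in the top view near the glass; glass/base shift
p=env.camera_params('top');t=env.read_camera('top')[:,:,::-1];s=env.read_camera('side')[:,:,::-1];ps=env.camera_params('side')
cv2.imwrite('pics/s8.png',s)
h=cv2.cvtColor(s,cv2.COLOR_BGR2HSV)
m=((h[:,:,2]<75)&(h[:,:,1]>90)).astype(np.uint8)
m[:,:310]=0;m[:,400:]=0;m[:110]=0;m[215:]=0
for c in cv2.findContours(m,0,2)[0]:
    if cv2.contourArea(c)>25:
        print(cv2.contourArea(c),cv2.boundingRect(c),cv2.fitLine(c,2,0,.01,.01).ravel().round(2))
for X in([.522,-.238,.008],[.49,-.249,.09],[.44,-.268,.19]):print(proj(ps,X))
E
```

```text
[-0.4 -0.9  0.1] [ 0.42153826 -0.27171557  0.29431191]
117.0 (346, 153, 20, 23) [  0.69  -0.72 355.57 163.86]
[334.61538325 198.23033802]
[344.75142661 178.05119138]
[361.45712429 152.30938288]
```

```bash
python3 - <<'E'
from cell import env
from h import *
ps=env.camera_params('side');s=env.read_camera('side')[:,:,::-1]
h=cv2.cvtColor(s,cv2.COLOR_BGR2HSV);m=((h[:,:,2]<75)&(h[:,:,1]>90)).astype(np.uint8)
m[:,:310]=0;m[:,400:]=0;m[:110]=0;m[215:]=0
c=max(cv2.findContours(m,0,2)[0],key=cv2.contourArea);vx,vy,x0,y0=cv2.fitLine(c,2,0,.01,.01).ravel()
q=c.reshape(-1,2)-[x0,y0];pr=q@[vx,vy];print(cv2.boundingRect(c))
a=np.radians(20.1);ex=np.array([np.cos(a),np.sin(a),0]);n=np.array([np.sin(a),-np.cos(a),0]);g=np.array([.506,-.244,0])
E=[]
for k in(pr.min(),pr.max()):
    o,d=ray(ps,x0+k*vx,y0+k*vy);X=o+d*((g-o)@n/(d@n));E.append(((X-g)@ex,X[2]));print(E[-1])
d=np.array(E[1])-E[0];print('len',np.linalg.norm(d),'lean',np.arctan2(-d[0],d[1]))
E
```

```text
(346, 153, 20, 23)
(np.float64(-0.02257458381414456), np.float64(0.10362547450955939))
(np.float64(-0.08083127658732986), np.float64(0.1869233034521015))
len 0.10164826884610631 lean 0.6103085843018267
```

```bash
python3 -c "
from cell import env
print(env.sign_off())"
```

```text
the job is handed in; nothing more can be done
None
```

The left knife in the camera view (stand's +y slot) had the loose handle; it now stands blade down in the water glass, leaning about 0.48 rad, and I handed the job in at about 26 s, verdict not shown. The two sound knives stayed in the stand; I viewed 13 pictures, over the limit of 10.

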